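# Fit the right spacer beside the tube block in a dry-block heater

## Task

The tube block leaves a gap in the heater's well: try the spacer plates in the gap until you find the one that slides in snugly, and leave it there fully home, upright with its shoulder flush with the rim, let go. Feel your way gently without forcing anything against the heater, leave the two other spacers standing in their tray, and do not disturb the bottles and the box.

Things in the scene. Friction and masses are not known exactly. Their poses are not given: they have to be found in the camera images.
- thin_tab (a point): The thin spacer, a loose steel plate standing in the tray, 0.09 to 0.17 kg. Lower body 12 mm thick (y), 70 long (x), 30 high, square-edged; on its middle a grip tab 12 mm thick (y), 28 long (x), 44 high, alike on all three; 74 mm high in all. This point: centre of the tab, 52 mm above the foot, 22 above the shoulder (top of the lower body). Axes: x along, y across the thickness, z up.
- middle_tab (a point): The middle spacer, a loose steel plate standing in the tray, 0.09 to 0.17 kg. Lower body 17 mm thick (y), 70 long (x), 30 high, square-edged; on its middle a grip tab 12 mm thick (y), 28 long (x), 44 high, alike on all three; 74 mm high in all. This point: centre of the tab, 52 mm above the foot, 22 above the shoulder (top of the lower body). Axes: x along, y across the thickness, z up.
- thick_tab (a point): The thick spacer, a loose steel plate standing in the tray, 0.09 to 0.17 kg. Lower body 22 mm thick (y), 70 long (x), 30 high, square-edged; on its middle a grip tab 12 mm thick (y), 28 long (x), 44 high, alike on all three; 74 mm high in all. This point: centre of the tab, 52 mm above the foot, 22 above the shoulder (top of the lower body). Axes: x along, y across the thickness, z up.
- heater: White dry-block heater, cold, fixed, yaw up to 0.3 rad: 210 mm (x) by 190 (y). Its well is a pocket 90 mm long (x), 70 wide (y), 44 deep, rim 74 mm above the bench; nothing is higher. Origin on the bench under the middle of the well's length. A fixed aluminium tube block fills the -y part of the well, level with the rim. Two spare blocks stand on the dock at the -y side.
- gap_edge (a point): Middle of the rim of the well's +y wall, at the wall's face (heater axes). The gap lies from here towards -y, between wall and tube block, 88 mm long in x. It is 13, 18 or 23 mm wide: which is not told and changes with the tube block. The right spacer is 1 mm thinner than the gap. Both upper edges of the gap have 3 mm 45-degree chamfers. A too thick spacer stops within 2 mm of the rim.
- lip (a point): Middle of the top of a lip on the same wall, in the gap, 30 mm below the rim; it sticks out 2.5 mm from the wall towards -y. The right spacer rests on it, shoulder flush with the rim. A too thin one has 6 or 11 mm of sideways play and, held against the tube block, sinks past the lip, up to 14 mm too deep.
- tray: Shallow white fixed tray, 110 mm (x) by 245 (y), walls 12 mm high, floor 3 mm thick; origin at the middle of its underside. The three spacers stand in it in a row along y, about 75 mm apart, in any order, their length within 0.08 rad of the tray's x.
- amber_jar: Bystander: small amber glass jar, 52 mm across, 75 mm high; origin at the middle of its underside.
- reagent_bottle: Bystander: white bottle with red cap, 56 mm across, 110 mm high; origin at the middle of its underside.
- tip_box: Bystander: closed blue box, 80 x 120 x 50 mm; origin at the middle of its underside.
Mind the look-alikes: they are no part of the job. Leave any pink look-alike of the part that bears thick_tab alone.

How it is judged:
By the outcome, as a careful person would: the job done as asked, in the order asked, and still so for the second after the job is handed in, with the robot touching nothing.
It also fails if it takes over 72 s, if anything falls off the work surface, if the arm or the gripper's body presses on something with over 40 N, if the wrist force passes 120 N, or if a joint passes its speed limit or range.

## Robot

A 6-joint arm with a two-finger parallel gripper is mounted at the origin on the work surface. World frame = base frame: x ahead of the robot, y to its left, z up, the work surface at z = 0. Lengths are in m, angles in rad, forces in N, time in s.
With the tool pointing down it reaches from about 0.35 to 0.975 m from the base axis. Payload 4.9 kg.
Tool frame: the origin (TCP) lies midway between the tips of the shut fingers; the grasp point (between the pads) lies 19 mm behind it (manip.grip_point_offset is the distance from the TCP to the grasp point, in m); z points along the fingers, y is the direction in which the jaws open and shut (so a half turn about z gives the same grasp; the last joint's range is limited). The gripper opens to 85 mm and grips with 20 to 120 N. Pads are 22 mm wide; open, the fingers measure 114 mm over their backs; the gripper's body (76 mm by 85 mm) begins 54 mm behind the grasp point. The pads swing forward as they close: fully open they stand 13 mm farther back than shut.
Start: joints at [-1.374, 0.053, 1.613, -0, 1.476, -0.119], TCP at [0.194, -0.594, 0.231] pointing down, gripper open.
Joint ranges: [-3.01, 3.01], [-1.01, 2.22], [0.06, 2.58], [-1.02, 4.17], [0.09, 2.62], [-3.14, 3.14]. Speed limits (rad/s): [2.57, 2.57, 3.14, 3.14, 3.14, 3.14].

## Interface

Orientations are given as a unit quaternion [w, x, y, z].
In Python, from plant import manip gives the robot as it stands. The module is installed in compiled form; this text tells all that it offers.
- The arm moves only by the tool send_rows, never from a script. Its argument "steps" is a list of rows, each a list of 6 numbers: the shift along the tool's x, y, z in m, then the turn, a rotation vector about the tool's x, y, z in degrees. In form: [[dx, dy, dz, wx, wy, wz], ...]. A call has 1 to 8 rows; each row shifts and turns the commanded pose from where the row before left it, along the tool's axes as they then stand; what a row does not reach is not made up. A row lasts 1/8 s, in which the tool goes at most 62.5 mm and 10.7 degrees, less where a joint would pass 70% of its speed; a pose out of reach is approached as far as the arm can. A call is refused whole if a number of a shift passes 0.0625 or a number of a turn 10.7, either way. A call with a gripper value outside its range is refused whole. "grip" is the opening, from 0 (shut) to 1 (fully open), set as the call begins (left out, the last holds). The fingers move at their own pace and stop on an object; the grip force is fixed at half the most. Time passes only in rows, so rows that do not move let the fingers close. It gives the time, the measured TCP pose, the force and the opening at its end, in the units of the state.
- manip.state(): the state, without advancing time (a new reading comes with each control period).
- manip.grab_frame(name): name is "side" or "top"; returns the picture (420x560x3 uint8, blue, green, red); there is no depth.
- manip.get_calibration(name): a dict with "K" (3x3 intrinsics, pixels), "R" (3x3) and "t" (3): a world point X has camera coordinates R X + t. Camera axes: x right, y down, z forward; pixel columns grow to the right and rows downward; lengths in m; the calibration is good to about 2 mm. A picture is of the moment at which its call begins. get_calibration takes no time and is no camera call.
- manip.job_done(): hands the job in, once; it reports no verdict.
The state is a dict: "time": time; "joint_pos": joint angles; "joint_vel": joint speeds; "joint_efforts": joint torques, N m; "tool_pos": TCP position; "tool_rot": TCP orientation; "contact_force": force on the tool from outside, world axes, zero at the start; "ft_torque": the same for the moment, N m; "gripper_width": opening from 0.0 (shut) to 1.0 (fully open).
Only numpy, scipy, OpenCV 4.12 (cv2) and the standard library are available. Lean on these libraries where they do the work, as an engineer would, in place of code of your own. Each camera call takes 0.05 s, during which the arm holds its last target.

## Working session

There is one attempt and no reset: what is moved stays moved. The work goes in short steps, Python scripts to look and compute and a tool call to move; the robot and the scene stay as the last step left them, time stands still between calls to the robot, and variables do not carry over. Pictures are saved under pics/ and viewed, and the job is handed in when it is done.

Besides the shell and the picture viewer there is one more tool, called after ">>>" by a JSON object that holds its "fn" and its "kwargs", one argument or row to a line. send_rows: Moves the arm, as the interface text tells. Its arguments: {"type":"object","properties":{"steps":{"type":"array"},"grip":{"type":"number"}},"required":["steps"]}

```bash
mkdir -p pics; python3 - <<'E'
from plant import manip
import cv2
for n in("top","side"):
    cv2.imwrite(f"pics/{n}0.png",manip.grab_frame(n))
    c=manip.get_calibration(n);print(n,c)
s=manip.state();print(s, manip.grip_point_offset)
E
```

```text
top {'K': array([[488.28273884,   0.        , 277.24255032],
       [  0.        , 488.28273884, 206.04120654],
       [  0.        ,   0.        ,   1.        ]]), 'R': array([[ 1.92174231e-02, -9.99814867e-01, -9.60611342e-04],
       [-9.87856962e-01, -1.88394079e-02, -1.54219644e-01],
       [ 1.54172996e-01,  3.91265076e-03, -9.88036122e-01]]), 't': array([-0.05144993,  0.55527505,  1.21062247])}
side {'K': array([[427.10259078,   0.        , 282.82319978],
       [  0.        , 427.10259078, 209.97931758],
       [  0.        ,   0.        ,   1.        ]]), 'R': array([[-0.98071529, -0.1951906 , -0.00990759],
       [-0.1307    ,  0.69269152, -0.70929258],
       [ 0.14531014, -0.69431916, -0.70484457]]), 't': array([0.54042981, 0.1519396 , 1.04201516])}
{'time': 0.1, 'joint_pos': array([-1.37401685e+00,  5.33185356e-02,  1.61415004e+00, -8.20567429e-06,
        1.47600228e+00, -1.18969778e-01]), 'joint_vel': array([-0.00148707,  0.0003271 , -0.00203486,  0.00018046, -0.00136209,
        0.00027995]), 'joint_efforts': array([-1.07459611e-03, -3.94906425e+01, -3.71362209e+01, -2.15234272e-04,
        3.96691423e-03, -1.29313392e-06]), 'tool_pos': array([ 0.19398605, -0.59354246,  0.23017276]), 'tool_rot': array([-9.38232146e-04,  9.87563167e-01,  1.57219939e-01, -4.06073494e-05]), 'contact_force': array([ 0.58361176, -0.06855929, -0.29102293]), 'ft_torque': array([0.04570439, 0.01080087, 0.03970389]), 'gripper_width': 1.0003313232011541} 0.0187
```

View pics/top0.png

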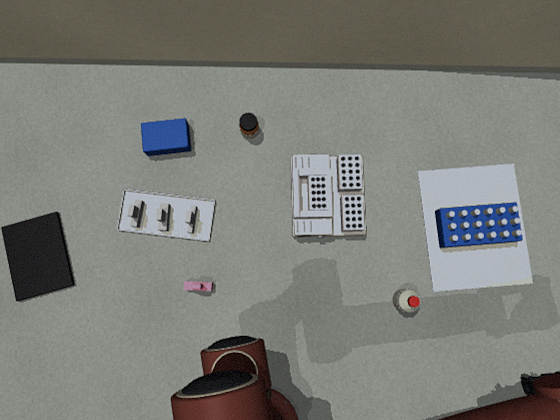

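View pics/side0.png

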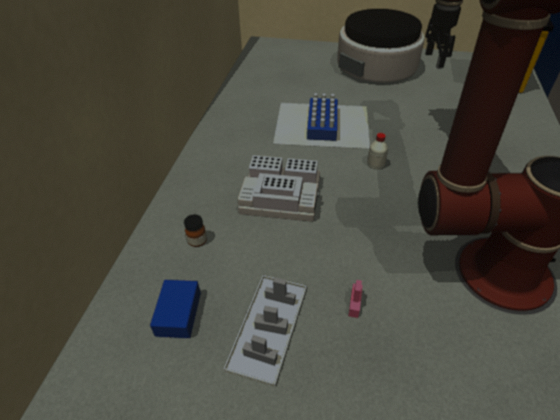

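Top view: the tray with three grey spacers is at (167,216). The heater is at (328,196), with its gap on the left at about (304,193). The pink look-alike is at (199,287), off the tray, and I'll leave it alone. Next I'll enlarge both.

```bash
python3 - <<'E'
import cv2
im=cv2.imread("pics/top0.png")
cv2.imwrite("pics/c1.png",cv2.resize(im[180:250,110:225],None,fx=6.9,fy=6.9,interpolation=cv2.INTER_CUBIC))
cv2.imwrite("pics/c2.png",cv2.resize(im[145:245,280:375],None,fx=6,fy=6,interpolation=cv2.INTER_CUBIC))
im=cv2.imread("pics/side0.png")
cv2.imwrite("pics/c3.png",cv2.resize(im[270:385,220:315],None,fx=5,fy=5,interpolation=cv2.INTER_CUBIC))
cv2.imwrite("pics/c4.png",cv2.resize(im[150:225,230:325],None,fx=7,fy=7,interpolation=cv2.INTER_CUBIC))
E
```

```text
(no output)
```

View pics/c1.png

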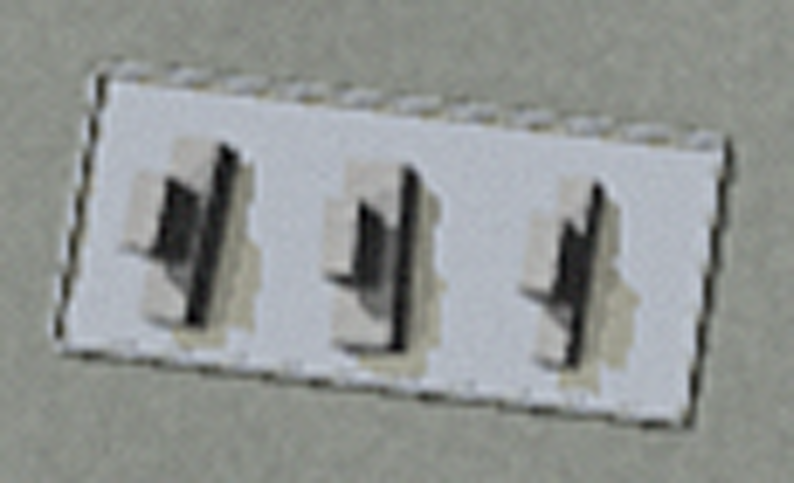

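View pics/c2.png

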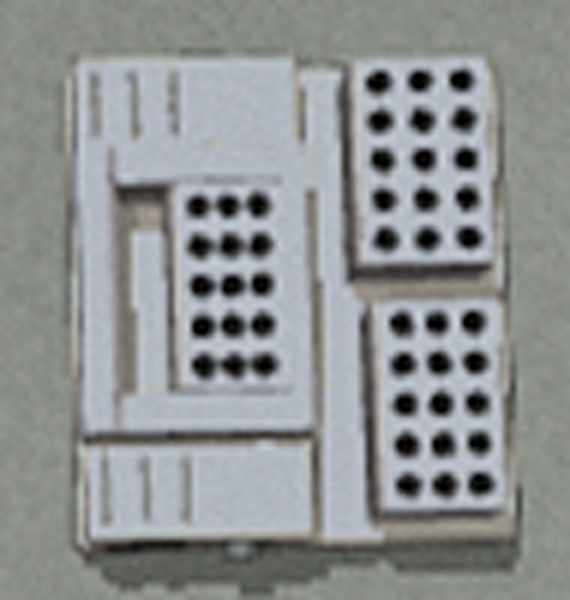

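View pics/c3.png

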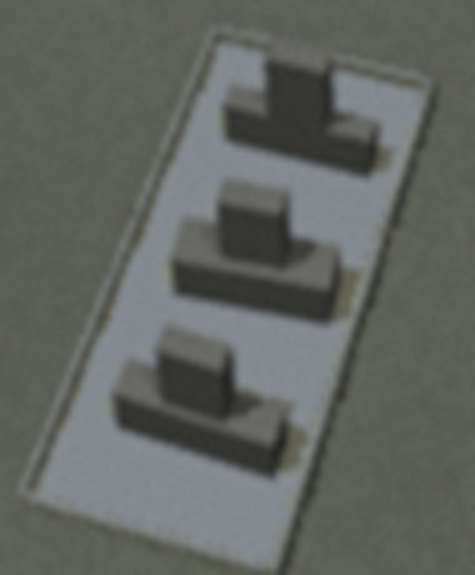

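View pics/c4.png

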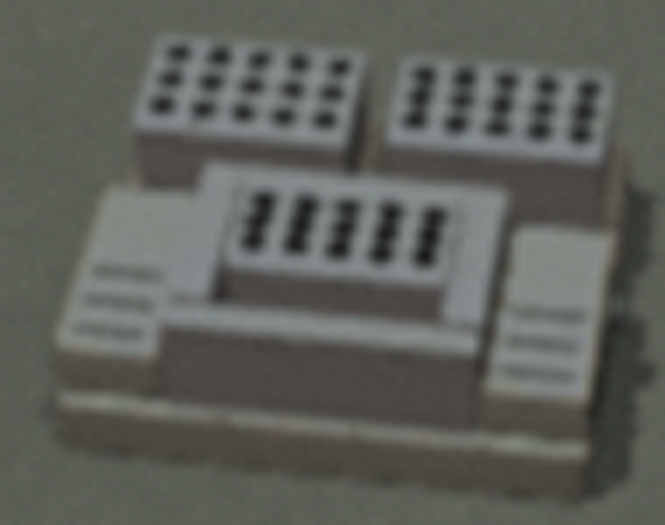

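```bash
cat > h.py <<'E'
from plant import manip
import numpy as np, cv2
def ray(n,u,v,z):
    c=manip.get_calibration(n);K,R,t=c["K"],c["R"],c["t"]
    o=-R.T@t; d=R.T@np.linalg.solve(K,[u,v,1.0]); return o+d*((z-o[2])/d[2])
def proj(n,X):
    c=manip.get_calibration(n);p=c["K"]@(c["R"]@np.asarray(X,float)+c["t"]);return p[:2]/p[2]
def cam(n):
    c=manip.get_calibration(n);return -c["R"].T@c["t"]
def crop(im,x0,y0,f): # crop px->full px
    return lambda u,v:((u+.5)/f-.5+x0,(v+.5)/f-.5+y0)
def tri(ua,ub):
    A=[];b=[]
    for n,(u,v) in (("top",ua),("side",ub)):
        c=manip.get_calibration(n);P=c["K"]@np.c_[c["R"],c["t"]]
        for w,r in((u,0),(v,1)):
            q=w*P[2]-P[r];A.append(q[:3]);b.append(-q[3])
    return np.linalg.lstsq(np.array(A),np.array(b),rcond=None)[0]
E
python3 - <<'E'
from h import *
np.set_printoptions(precision=4,suppress=True)
print(cam("top"),cam("side"))
C=crop(0,110,180,6.9);
for nm,u,v,z in [("tr tl",100,70,.012),("tr tr",728,140,.012),("tr br",690,425,.012),("tr bl",60,350,.012),
 ("L sh back l",175,140,.033),("L sh back r",224,142,.033),("L sh front l",140,318,.033),("L sh front r",190,325,.033),
 ("L tab",133,172,.077),("L tab",168,175,.077),("L tab",122,245,.077),("L tab",158,250,.077),
 ("M sh back l",347,160,.033),("r",405,165,.033),("front l",332,345,.033),("r",392,350,.033),
 ("M tab",330,197,.077),("M tab",362,200,.077),("M tab",325,275,.077),("M tab",357,280,.077),
 ("R sh",562,178,.033),("r",598,182,.033),("fl",535,362,.033),("fr",570,367,.033),
 ("R tab",535,212,.077),("R tab",566,217,.077),("R tab",523,290,.077),("R tab",556,295,.077)]:
    print(nm,ray("top",*C(u,v),z)[:2])
C=crop(0,280,145,6)
print("heater")
for nm,u,v,z in [("tl",115,183,.074),("blk tl",173,183,.074),("bl",118,392,.074),("blk bl",178,390,.074),("blk tr",283,180,.074),("blk br",293,390,.074),("house tl",78,60,.074),("tr",295,60,.074),("house bl",85,432,.074),("br",312,432,.074)]:
    print(nm,ray("top",*C(u,v),z)[:2])
E
```

```text
[ 0.3629 -0.0457  1.2817] [0.3985 0.7237 0.8476]
tr tl [0.597  0.3655]
tr tr [0.5744 0.1235]
tr br [0.4651 0.1336]
tr bl [0.489  0.3733]
L sh back l [0.5669 0.3286]
L sh back r [0.5665 0.3102]
L sh front l [0.4994 0.3374]
L sh front r [0.4972 0.3186]
L tab [0.5477 0.3299]
L tab [0.5468 0.3172]
L tab [0.521  0.3321]
L tab [0.5194 0.319 ]
M sh back l [0.5605 0.2635]
r [0.559  0.2417]
front l [0.4907 0.2652]
r [0.4892 0.2428]
M tab [0.5399 0.258 ]
M tab [0.539  0.2464]
M tab [0.5115 0.2582]
M tab [0.5099 0.2466]
R sh [0.5552 0.1825]
r [0.554  0.1689]
fl [0.4858 0.1893]
fr [0.4842 0.1762]
R tab [0.5358 0.1836]
R tab [0.5342 0.1723]
R tab [0.5074 0.1866]
R tab [0.5058 0.1746]
heater
tl [ 0.6316 -0.0938]
blk tl [ 0.632  -0.1182]
bl [ 0.5426 -0.0961]
blk bl [ 0.5439 -0.1211]
blk tr [ 0.6342 -0.1645]
blk br [ 0.5448 -0.169 ]
house tl [ 0.6846 -0.0774]
tr [ 0.6863 -0.1694]
house bl [ 0.5255 -0.0826]
br [ 0.5273 -0.177 ]
```

The spacer bodies measure about 18, 22 and 13 mm, left to right. So from +y to -y they are middle, thick, thin. Now I'll profile the gap.

```bash
python3 - <<'E'
from h import *
im=cv2.imread("pics/top0.png")
# heater axis (x) from measured edges
ax=np.array([.6316-.5426,-.0938+.0961]); ax/=np.linalg.norm(ax); ay=np.array([-ax[1],ax[0]])
print("yaw",np.arctan2(ax[1],ax[0]))
o=np.array([.587,-.0945])
g=cv2.cvtColor(im,cv2.COLOR_BGR2GRAY).astype(np.float32)
# profile across y at z=.074
ys=np.arange(.03,-.1,-.001)
P=[]
for s in np.arange(-.03,.031,.002):
    pts=np.array([proj("top",[*(o+ax*s+ay*y),.074]) for y in ys],np.float32)
    P.append(cv2.remap(g,pts[None,:,0],pts[None,:,1],cv2.INTER_LINEAR)[0])
P=np.array(P)
for k,y in enumerate(ys):
    print(f"{y*1000:.0f}:{P[:15,k].mean():.0f},{P[16:,k].mean():.0f}",end="  ")
big=cv2.resize(im[165:220,290:345],None,fx=10.5,fy=10.5,interpolation=cv2.INTER_CUBIC)
cv2.imwrite("pics/g1.png",big)
E
```

```text
yaw 0.0258369459617267Traceback (most recent call last):
  File "<stdin>", line 12, in <module>
  File "h.py", line 7, in proj
    c=manip.get_calibration(n);p=c["K"]@(c["R"]@np.asarray(X,float)+c["t"]);return p[:2]/p[2]
ValueError: time passes only in moves, steps and waits
```

Too many calibration calls, so I'll cache it.

```bash
sed -i 's/manip.get_calibration(n)/_cal(n)/' h.py; sed -i '2a import functools\n_cal=functools.lru_cache(None)(lambda n: manip.get_calibration(n))' h.py
python3 - <<'E'
from h import *
im=cv2.imread("pics/top0.png")
ax=np.array([.6316-.5426,-.0938+.0961]); ax/=np.linalg.norm(ax); ay=np.array([-ax[1],ax[0]])
o=np.array([.587,-.0945])
g=cv2.cvtColor(im,cv2.COLOR_BGR2GRAY).astype(np.float32)
ys=np.arange(.025,-.09,-.001)
P=[]
for s in np.arange(-.03,.031,.002):
    pts=np.array([proj("top",[*(o+ax*s+ay*y),.074]) for y in ys],np.float32)
    P.append(cv2.remap(g,pts[None,:,0].copy(),pts[None,:,1].copy(),cv2.INTER_LINEAR)[0])
P=np.array(P)
for k,y in enumerate(ys):
    print(f"{y*1000:.0f}:{P[:15,k].mean():.0f},{P[16:,k].mean():.0f}",end="  ")
big=cv2.resize(im[165:220,290:345],None,fx=10.5,fy=10.5,interpolation=cv2.INTER_CUBIC)
cv2.imwrite("pics/g1.png",big)
E
```

```text
25:141,139  24:138,137  23:134,133  22:130,128  21:127,119  20:124,109  19:139,114  18:159,134  17:168,153  16:150,152  15:131,150  14:148,157  13:172,172  12:189,186  11:186,186  10:184,184  9:183,183  8:183,183  7:183,183  6:183,182  5:184,182  4:181,178  3:177,170  2:170,162  1:156,150  -0:141,137  -1:131,126  -2:122,120  -3:114,114  -4:116,119  -5:118,125  -6:128,136  -7:141,153  -8:155,171  -9:170,174  -10:185,174  -11:186,175  -12:184,175  -13:183,174  -14:183,175  -15:183,176  -16:184,177  -17:186,174  -18:186,171  -19:179,158  -20:171,140  -21:148,122  -22:117,117  -23:97,112  -24:127,132  -25:157,160  -26:174,185  -27:181,185  -28:187,186  -29:184,179  -30:182,167  -31:166,154  -32:143,134  -33:121,115  -34:111,105  -35:101,102  -36:98,101  -37:101,111  -38:105,121  -39:122,134  -40:139,148  -41:154,162  -42:165,164  -43:174,164  -44:154,153  -45:133,130  -46:117,109  -47:107,103  -48:97,100  -49:102,102  -50:107,110  -51:118,118  -52:132,133  -53:146,149  -54:158,160  -55:169,162  -56:163,162  -57:144,141  -58:126,117  -59:116,101  -60:106,98  -61:102,95  -62:104,101  -63:108,110  -64:123,123  -65:139,143  -66:155,163  -67:170,174  -68:184,182  -69:185,186  -70:185,185  -71:184,183  -72:184,183  -73:183,183  -74:183,183  -75:183,183  -76:184,184  -77:185,182  -78:186,181  -79:181,176  -80:175,160  -81:161,145  -82:136,136  -83:113,131  -84:118,133  -85:127,155  -86:143,177  -87:165,185  -88:186,185  -89:187,184
```

View pics/g1.png

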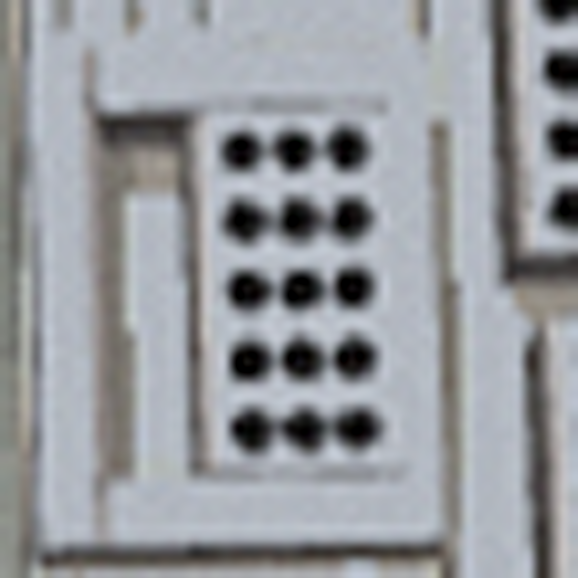

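```bash
python3 - <<'E'
from h import *
im=cv2.imread("pics/side0.png")
ax=np.array([.6316-.5426,-.0938+.0961]); ax/=np.linalg.norm(ax); ay=np.array([-ax[1],ax[0]])
o=np.array([.587,-.0945])
g=cv2.cvtColor(im,cv2.COLOR_BGR2GRAY).astype(np.float32)
ys=np.arange(.025,-.09,-.001)
P=[]
for s in np.arange(-.03,.031,.002):
    pts=np.array([proj("side",[*(o+ax*s+ay*y),.074]) for y in ys],np.float32)
    P.append(cv2.remap(g,pts[None,:,0].copy(),pts[None,:,1].copy(),cv2.INTER_LINEAR)[0])
P=np.array(P)
for k,y in enumerate(ys):
    print(f"{y*1000:.0f}:{P[:15,k].mean():.0f},{P[16:,k].mean():.0f}",end="  ")
print(proj("side",[.587,-.0945,.074]))
E
```

```text
25:72,71  24:72,71  23:71,71  22:72,73  21:73,75  20:76,79  19:79,84  18:85,91  17:92,99  16:100,106  15:108,113  14:115,120  13:122,126  12:127,130  11:131,133  10:133,134  9:134,135  8:134,133  7:132,130  6:129,126  5:124,121  4:119,115  3:112,108  2:105,101  1:98,93  -0:91,87  -1:84,82  -2:80,78  -3:76,76  -4:74,74  -5:73,73  -6:73,73  -7:73,73  -8:73,72  -9:72,72  -10:72,72  -11:72,73  -12:72,73  -13:72,74  -14:73,76  -15:75,79  -16:78,83  -17:83,89  -18:89,96  -19:96,103  -20:103,110  -21:110,117  -22:117,122  -23:123,127  -24:127,130  -25:129,131  -26:129,130  -27:128,127  -28:124,124  -29:120,118  -30:115,113  -31:109,106  -32:104,99  -33:98,93  -34:93,89  -35:90,87  -36:89,85  -37:89,86  -38:91,87  -39:92,89  -40:94,91  -41:95,92  -42:96,92  -43:96,91  -44:95,90  -45:93,89  -46:91,87  -47:89,85  -48:88,84  -49:88,84  -50:89,86  -51:90,88  -52:92,89  -53:93,90  -54:95,90  -55:95,90  -56:94,89  -57:94,88  -58:92,86  -59:91,84  -60:90,84  -61:90,86  -62:91,90  -63:95,94  -64:99,100  -65:104,106  -66:110,113  -67:116,119  -68:121,124  -69:125,129  -70:129,132  -71:132,134  -72:134,135  -73:135,135  -74:134,134  -75:133,132  -76:131,128  -77:128,124  -78:123,118  -79:118,112  -80:112,106  -81:106,99  -82:99,92  -83:93,85  -84:87,80  -85:83,75  -86:80,72  -87:77,70  -88:75,68  -89:74,68  [276.25708827 193.98186254]
```

Best estimate: the gap is 23 mm. The two spare blocks look like the wider ones, and the chamfers read as lit. A too-thick spacer stops at the rim, so trying the thick one first gives a clear answer. The thick one is the middle plate in the tray, at about (0.525, 0.253), yaw -0.02. The pink part at (199,287) lies outside the tray. I'll move over it now.

>>> {"fn": "send_rows", "kwargs": {
  "steps": [
    [0.032, -0.039, 0, 0, 0, 0],
    [0.032, -0.039, 0, 0, 0, 0],
    [0.032, -0.039, 0, 0, 0, 0],
    [0.032, -0.039, 0, 0, 0, 0],
    [0.032, -0.039, 0, 0, 0, 0],
    [0.032, -0.039, 0, 0, 0, 0],
    [0.032, -0.039, 0, 0, 0, 0],
    [0.032, -0.039, 0, 0, 0, 0]
  ],
  "grip": 0.45
}}

```text
time: 1.1
tool_pos: [0.3407, -0.2163, 0.2309]
tool_rot: [-0.0, 0.988, 0.157, 0.0]
contact_force: [-0.4, -0.5, -0.3]
gripper_width: 0.453
```

>>> {"fn": "send_rows", "kwargs": {
  "steps": [
    [0.032, -0.039, 0, 0, 0, 0],
    [0.032, -0.039, 0, 0, 0, 0],
    [0.032, -0.039, 0, 0, 0, 0],
    [0.032, -0.039, 0, 0, 0, 0],
    [0.032, -0.039, 0, 0, 0, 0],
    [0.032, -0.039, 0, 0, 0, 0],
    [0.032, -0.039, 0, 0, 0, 0],
    [0.032, -0.039, 0, 0, 0, 0]
  ]
}}

```text
time: 2.1
tool_pos: [0.4871, 0.1598, 0.2309]
tool_rot: [0.0, 0.988, 0.157, -0.0]
contact_force: [0.5, -0.8, 0.4]
gripper_width: 0.454
```

>>> {"fn": "send_rows", "kwargs": {
  "steps": [
    [0.032, -0.039, 0, 0, 0, 0],
    [0.032, -0.039, 0, 0, 0, 0],
    [0, 0, 0, 0, 0, 9.6],
    [0, 0, 0, 0, 0, 9.6],
    [0, 0, 0, 0, 0, 0]
  ]
}}

```text
time: 2.72
tool_pos: [0.5233, 0.2522, 0.2306]
tool_rot: [0.0, 1.0, -0.009, -0.001]
contact_force: [-0.1, -1.1, -0.3]
gripper_width: 0.449
```

```bash
cat >> h.py <<'E'
from scipy.spatial.transform import Rotation as Ro
def go(target=None,yaw=None,show=True):
    s=manip.state();q=s["tool_rot"];R=Ro.from_quat([q[1],q[2],q[3],q[0]]).as_matrix()
    y=np.arctan2(R[1,0],R[0,0])
    print("t %.2f"%s["time"],"pos",np.round(s["tool_pos"],4),"yaw %.4f"%y,"tilt",np.round(R[:2,2],4),"F",np.round(s["contact_force"],2),"T",np.round(s["ft_torque"],2),"w %.3f"%s["gripper_width"],"j6 %.2f"%s["joint_pos"][5])
    if target is not None: print("shift tool mm",np.round(R.T@(np.array(target)-s["tool_pos"])*1000,1))
    if yaw is not None: print("turn z deg",round(np.degrees(-(yaw-y)),2), "fix tilt deg (tool x,y)", np.round(np.degrees(R.T@np.cross(R[:,2],[0,0,-1])),2))
    return s
E
python3 - <<'E'
from h import *
go([.525,.253,.040],-.02)
cv2.imwrite("pics/top1.png",manip.grab_frame("top"));cv2.imwrite("pics/side1.png",manip.grab_frame("side"))
E
```

```text
t 2.73 pos [0.5233 0.2522 0.2306] yaw -0.0171 tilt [-0.0012 -0.0004] F [-0.06 -1.15 -0.28] T [-0.02  0.02 -0.  ] w 0.449 j6 1.91
shift tool mm [  1.9  -0.9 190.6]
turn z deg 0.17 fix tilt deg (tool x,y) [0.02 0.07 0.  ]
```

>>> {"fn": "send_rows", "kwargs": {
  "steps": [
    [0.0017, -0.0008, 0.04, 0, 0, 0],
    [0, 0, 0.04, 0, 0, 0],
    [0, 0, 0.04, 0, 0, 0],
    [0, 0, 0.02, 0, 0, 0],
    [0, 0, 0, 0, 0, 0]
  ]
}}

```text
time: 3.45
tool_pos: [0.5243, 0.2524, 0.0899]
tool_rot: [0.0, 1.0, -0.009, -0.001]
contact_force: [0.4, -0.4, 1.0]
gripper_width: 0.454
```

```bash
python3 - <<'E'
from h import *
go([.525,.253,.040],-.02)
im=manip.grab_frame("side")
cv2.imwrite("pics/s2.png",cv2.resize(im[230:390,200:340],None,fx=3.7,fy=3.7,interpolation=cv2.INTER_CUBIC))
E
```

```text
t 3.45 pos [0.5243 0.2524 0.0899] yaw -0.0187 tilt [-0.003  -0.0009] F [ 0.42 -0.42  1.02] T [0.03 0.   0.04] w 0.454 j6 1.91
shift tool mm [ 0.8 -0.6 49.9]
turn z deg 0.07 fix tilt deg (tool x,y) [0.06 0.17 0.  ]
```

View pics/s2.png

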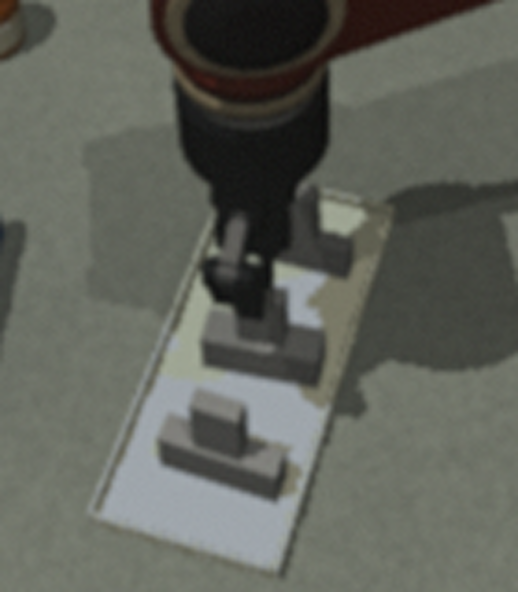

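```bash
python3 - <<'E'
from h import *
f=lambda p:((p[0]-200)*3.7,(p[1]-230)*3.7)
for X in ([.5243,.271,.09],[.5243,.233,.09],[.535,.271,.09],[.5135,.271,.09],[.5243,.2524,.077],[.539,.2464,.077],[.511,.2582,.077],[.511,.2464,.077]): print(X,f(proj("side",X)))
E
```

```text
[0.5243, 0.271, 0.09] (np.float64(256.21206523939884), np.float64(303.9351049814537))
[0.5243, 0.233, 0.09] (np.float64(270.8222036520608), np.float64(246.1851536841778))
[0.535, 0.271, 0.09] (np.float64(237.20081165854367), np.float64(300.7124892551437))
[0.5135, 0.271, 0.09] (np.float64(275.4702969595009), np.float64(307.1995862077009))
[0.5243, 0.2524, 0.077] (np.float64(264.1449820049545), np.float64(288.03014271949644))
[0.539, 0.2464, 0.077] (np.float64(241.05539681925117), np.float64(274.74941471279124))
[0.511, 0.2582, 0.077] (np.float64(285.1835950996031), np.float64(300.77934057050214))
[0.511, 0.2464, 0.077] (np.float64(289.464560898521), np.float64(282.83374465125354))
```

The finger and tab line up with prediction. Descending.

>>> {"fn": "send_rows", "kwargs": {
  "steps": [
    [0.0007, -0.0005, 0.02, 0.06, 0.17, 0],
    [0, 0, 0.02, 0, 0, 0],
    [0, 0, 0.009, 0, 0, 0],
    [0, 0, 0, 0, 0, 0]
  ]
}}

```text
time: 4.0
tool_pos: [0.5257, 0.2532, 0.0417]
tool_rot: [-0.0, 1.0, -0.01, 0.001]
contact_force: [-0.5, -0.9, -0.8]
gripper_width: 0.45
```

>>> {"fn": "send_rows", "kwargs": {
  "steps": [
    [0, 0, 0, 0, 0, 0],
    [0, 0, 0, 0, 0, 0],
    [0, 0, 0, 0, 0, 0],
    [0, 0, 0, 0, 0, 0],
    [0, 0, 0, 0, 0, 0]
  ],
  "grip": 0
}}

```text
time: 4.62
tool_pos: [0.5269, 0.2537, 0.0434]
tool_rot: [-0.001, 1.0, -0.01, 0.002]
contact_force: [-0.2, 0.3, 4.8]
gripper_width: 0.132
```

```bash
python3 - <<'E'
from h import *
go([.525,.253,.040],-.02)
E
```

```text
t 4.62 pos [0.5269 0.2537 0.0434] yaw -0.0193 tilt [0.0047 0.0016] F [-0.2   0.33  4.85] T [-0.04 -0.01 -0.02] w 0.132 j6 1.91
shift tool mm [-1.9  0.7  3.3]
turn z deg 0.04 fix tilt deg (tool x,y) [-0.1  -0.27 -0.  ]
```

Gripped: the opening of 0.13 matches the 12 mm tab. Lifting and carrying it over the gap.

>>> {"fn": "send_rows", "kwargs": {
  "steps": [
    [0, 0, -0.01, 0, 0, 0],
    [0, 0, -0.03, 0, 0, 0],
    [0, 0, -0.04, 0, 0, 0],
    [0, 0, -0.04, 0, 0, 0],
    [0, 0, -0.03, 0, 0, 0],
    [0, 0, 0, 0, 0, 0]
  ]
}}

```text
time: 5.38
tool_pos: [0.527, 0.2537, 0.1952]
tool_rot: [-0.001, 1.0, -0.01, 0.004]
contact_force: [-0.6, 0.2, -2.6]
gripper_width: 0.131
```

```bash
python3 - <<'E'
from h import *
go([.5874,-.1063,.15],.035)
E
```

```text
t 5.38 pos [0.527  0.2537 0.1952] yaw -0.0193 tilt [0.0079 0.0026] F [-0.64  0.23 -2.64] T [-0.03 -0.01 -0.04] w 0.131 j6 1.91
shift tool mm [ 67.  358.9  44.7]
turn z deg -3.11 fix tilt deg (tool x,y) [-0.16 -0.45 -0.  ]
```

>>> {"fn": "send_rows", "kwargs": {
  "steps": [
    [0.009, 0.045, 0, 0, 0, 0],
    [0.009, 0.05, 0, 0, 0, 0],
    [0.009, 0.05, 0, 0, 0, 0],
    [0.01, 0.05, 0, 0, 0, 0],
    [0.01, 0.05, 0, 0, 0, 0],
    [0.01, 0.05, 0, 0, 0, 0],
    [0.006, 0.04, 0, 0, 0, 0],
    [0.004, 0.024, 0, 0, 0, 0]
  ]
}}

```text
time: 6.38
tool_pos: [0.5843, -0.1087, 0.189]
tool_rot: [-0.001, 1.0, -0.011, -0.001]
contact_force: [-0.6, -0.3, -0.9]
gripper_width: 0.132
```

>>> {"fn": "send_rows", "kwargs": {
  "steps": [
    [0, 0, 0, 0, 0, -3.1],
    [0, 0, 0, -0.16, -0.45, 0],
    [0, 0, 0, 0, 0, 0],
    [0, 0, 0, 0, 0, 0]
  ]
}}

```text
time: 6.88
tool_pos: [0.5855, -0.1065, 0.1915]
tool_rot: [0.001, 1.0, 0.018, -0.003]
contact_force: [0.9, -0.6, -0.4]
gripper_width: 0.132
```

```bash
python3 - <<'E'
from h import *
go([.5874,-.1063,.13],.035)
E
```

```text
t 6.88 pos [ 0.5855 -0.1065  0.1915] yaw 0.0351 tilt [-0.0056 -0.0018] F [ 0.88 -0.62 -0.36] T [ 0.02 -0.01  0.03] w 0.132 j6 1.23
shift tool mm [ 2.3 -0.2 61.5]
turn z deg 0.01 fix tilt deg (tool x,y) [0.09 0.33 0.  ]
```

>>> {"fn": "send_rows", "kwargs": {
  "steps": [
    [0.002, 0, 0.03, 0, 0.2, 0],
    [0, 0, 0.03, 0, 0, 0],
    [0, 0, 0, 0, 0, 0],
    [0, 0, 0, 0, 0, 0]
  ]
}}

```text
time: 7.38
tool_pos: [0.5882, -0.1071, 0.1333]
tool_rot: [0.001, 1.0, 0.017, 0.0]
contact_force: [0.4, -0.6, -0.3]
gripper_width: 0.133
```

```bash
python3 - <<'E'
from h import *
go([.5874,-.1063,.125],.035)
a=manip.grab_frame("side");b=manip.grab_frame("top")
a=cv2.resize(a[100:240,220:330],None,fx=3.6,fy=3.6,interpolation=cv2.INTER_CUBIC)
b=cv2.resize(b[120:260,280:390],None,fx=3.6,fy=3.6,interpolation=cv2.INTER_CUBIC)
cv2.imwrite("pics/h1.png",np.hstack([a,b]))
E
```

```text
t 7.38 pos [ 0.5882 -0.1071  0.1333] yaw 0.0350 tilt [ 0.0002 -0.0025] F [ 0.41 -0.55 -0.31] T [ 0.04 -0.04  0.03] w 0.133 j6 1.23
shift tool mm [-0.7 -0.8  8.3]
turn z deg -0.0 fix tilt deg (tool x,y) [ 0.14 -0.01 -0.  ]
```

View pics/h1.png

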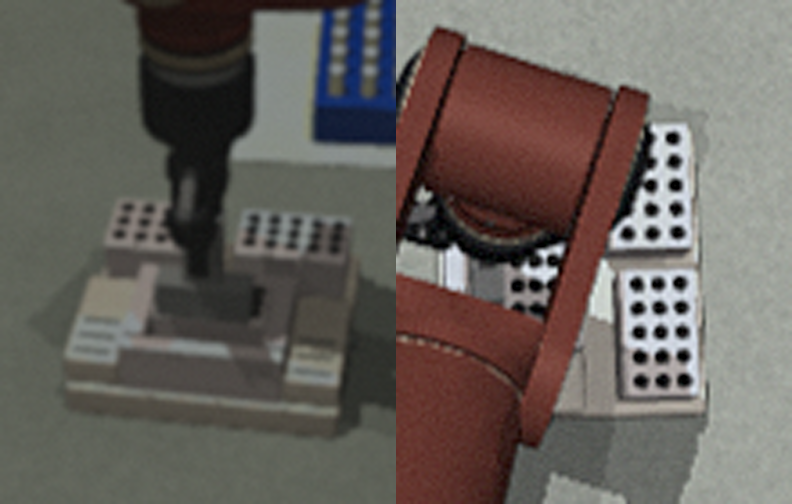

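The plate hangs over the gap: side view crop at (210,290), aligned with the well. Descending gently to the rim.

>>> {"fn": "send_rows", "kwargs": {
  "steps": [
    [-0.0007, -0.0008, 0.008, 0.14, 0, 0],
    [0, 0, 0.006, 0, 0, 0],
    [0, 0, 0.002, 0, 0, 0],
    [0, 0, 0.002, 0, 0, 0],
    [0, 0, 0, 0, 0, 0]
  ]
}}

```text
time: 8.1
tool_pos: [0.5867, -0.1063, 0.1139]
tool_rot: [-0.0, 1.0, 0.017, -0.001]
contact_force: [0.3, -0.6, -1.6]
gripper_width: 0.13
```

```bash
python3 - <<'E'
from h import *
go([.5874,-.1063,.0844],.035)
E
```

```text
t 8.10 pos [ 0.5867 -0.1063  0.1139] yaw 0.0348 tilt [-0.0016  0.0006] F [ 0.27 -0.59 -1.55] T [0.01 0.   0.  ] w 0.130 j6 1.23
shift tool mm [ 0.7  0.1 29.5]
turn z deg -0.01 fix tilt deg (tool x,y) [-0.04  0.09  0.  ]
```

>>> {"fn": "send_rows", "kwargs": {
  "steps": [
    [0, 0, 0.001, 0, 0, 0],
    [0, 0, 0.001, 0, 0, 0],
    [0, 0, 0.001, 0, 0, 0],
    [0, 0, 0, 0, 0, 0]
  ]
}}

```text
time: 8.6
tool_pos: [0.587, -0.1065, 0.1115]
tool_rot: [0.0, 1.0, 0.017, -0.0]
contact_force: [-1.7, -0.8, 0.3]
gripper_width: 0.129
```

```bash
python3 - <<'E'
from h import *
go()
E
```

```text
t 8.60 pos [ 0.587  -0.1065  0.1115] yaw 0.0348 tilt [-0.0009 -0.    ] F [-1.67 -0.84  0.28] T [-0.16  0.07  0.07] w 0.129 j6 1.23
```

>>> {"fn": "send_rows", "kwargs": {
  "steps": [
    [0, 0, 0.001, 0, 0, 0],
    [0, 0, 0.001, 0, 0, 0],
    [0, 0, 0, 0, 0, 0]
  ]
}}

```text
time: 8.98
tool_pos: [0.587, -0.1068, 0.1091]
tool_rot: [0.0, 1.0, 0.017, -0.0]
contact_force: [0.5, -3.9, 0.4]
gripper_width: 0.132
```

```bash
python3 - <<'E'
from h import *
go()
E
```

```text
t 8.97 pos [ 0.587  -0.1068  0.1091] yaw 0.0349 tilt [-0.0006 -0.0007] F [ 0.46 -3.93  0.4 ] T [-0.63 -0.17  0.07] w 0.132 j6 1.23
```

The foot is about 5 mm below the rim and the +y wall is pushing lightly towards -y. I'll ease it that way and continue.

>>> {"fn": "send_rows", "kwargs": {
  "steps": [
    [0, 0.0006, 0, 0, 0, 0],
    [0, 0, 0.001, 0, 0, 0],
    [0, 0, 0.001, 0, 0, 0],
    [0, 0, 0, 0, 0, 0]
  ]
}}

```text
time: 9.48
tool_pos: [0.5866, -0.1069, 0.1068]
tool_rot: [-0.0, 1.0, 0.017, -0.001]
contact_force: [0.8, -3.5, -0.3]
gripper_width: 0.132
```

```bash
python3 - <<'E'
from h import *
go()
E
```

```text
t 9.47 pos [ 0.5866 -0.1069  0.1068] yaw 0.0349 tilt [-0.0018  0.0004] F [ 0.84 -3.5  -0.35] T [-0.57 -0.09  0.07] w 0.132 j6 1.23
```

>>> {"fn": "send_rows", "kwargs": {
  "steps": [
    [0, 0.0005, 0.001, 0, 0, 0],
    [0, 0, 0.001, 0, 0, 0],
    [0, 0, 0.001, 0, 0, 0],
    [0, 0, 0, 0, 0, 0]
  ]
}}

```text
time: 9.98
tool_pos: [0.5866, -0.1071, 0.1038]
tool_rot: [-0.001, 1.0, 0.017, -0.001]
contact_force: [-0.6, -1.8, -1.5]
gripper_width: 0.13
```

```bash
python3 - <<'E'
from h import *
go()
E
```

```text
t 9.97 pos [ 0.5866 -0.1071  0.1038] yaw 0.0347 tilt [-0.0019  0.0011] F [-0.63 -1.8  -1.49] T [-0.09 -0.04  0.01] w 0.130 j6 1.23
```

It's about 10 mm in with almost no force, so the gap must be the 23 mm one and thick is right. Continuing.

>>> {"fn": "send_rows", "kwargs": {
  "steps": [
    [0, 0.0002, 0.0015, 0, 0, 0],
    [0, 0, 0.0015, 0, 0, 0],
    [0, 0, 0.0015, 0, 0, 0],
    [0, 0, 0.0015, 0, 0, 0],
    [0, 0, 0.0015, 0, 0, 0],
    [0, 0, 0, 0, 0, 0]
  ]
}}

```text
time: 10.72
tool_pos: [0.5867, -0.1076, 0.0964]
tool_rot: [-0.0, 1.0, 0.017, -0.001]
contact_force: [0.1, 0.1, -1.6]
gripper_width: 0.128
```

```bash
python3 - <<'E'
from h import *
go()
E
```

```text
t 10.72 pos [ 0.5867 -0.1076  0.0964] yaw 0.0348 tilt [-0.0017  0.0006] F [ 0.09  0.09 -1.63] T [0.   0.03 0.01] w 0.128 j6 1.23
```

>>> {"fn": "send_rows", "kwargs": {
  "steps": [
    [0, 0, 0.0015, 0, 0, 0],
    [0, 0, 0.0015, 0, 0, 0],
    [0, 0, 0.0015, 0, 0, 0],
    [0, 0, 0.0015, 0, 0, 0],
    [0, 0, 0.001, 0, 0, 0],
    [0, 0, 0.001, 0, 0, 0],
    [0, 0, 0, 0, 0, 0]
  ]
}}

```text
time: 11.6
tool_pos: [0.5867, -0.1075, 0.0885]
tool_rot: [-0.0, 1.0, 0.017, -0.001]
contact_force: [-0.2, -0.3, -1.2]
gripper_width: 0.132
```

```bash
python3 - <<'E'
from h import *
go()
E
```

```text
t 11.60 pos [ 0.5867 -0.1075  0.0885] yaw 0.0348 tilt [-0.0016  0.0006] F [-0.23 -0.29 -1.25] T [ 0.    0.04 -0.02] w 0.132 j6 1.23
```

>>> {"fn": "send_rows", "kwargs": {
  "steps": [
    [0, 0, 0.001, 0, 0, 0],
    [0, 0, 0.001, 0, 0, 0],
    [0, 0, 0.001, 0, 0, 0],
    [0, 0, 0, 0, 0, 0],
    [0, 0, 0, 0, 0, 0]
  ]
}}

```text
time: 12.22
tool_pos: [0.5868, -0.1076, 0.0856]
tool_rot: [-0.0, 1.0, 0.017, -0.001]
contact_force: [-1.1, 0.5, -0.4]
gripper_width: 0.13
```

```bash
python3 - <<'E'
from h import *
go()
E
```

```text
t 12.22 pos [ 0.5868 -0.1076  0.0856] yaw 0.0348 tilt [-0.0013  0.0005] F [-1.12  0.46 -0.44] T [-0.03 -0.02 -0.  ] w 0.130 j6 1.23
```

>>> {"fn": "send_rows", "kwargs": {
  "steps": [
    [0, 0, 0.0007, 0, 0, 0],
    [0, 0, 0.0007, 0, 0, 0],
    [0, 0, 0, 0, 0, 0]
  ]
}}

```text
time: 12.6
tool_pos: [0.5869, -0.1076, 0.0844]
tool_rot: [-0.0, 1.0, 0.017, -0.001]
contact_force: [-0.4, 0.4, 1.0]
gripper_width: 0.133
```

```bash
python3 - <<'E'
from h import *
go()
E
```

```text
t 12.60 pos [ 0.5869 -0.1076  0.0844] yaw 0.0348 tilt [-0.0013  0.0004] F [-0.39  0.39  0.96] T [ 0.03  0.1  -0.  ] w 0.133 j6 1.23
```

Depth now matches the seated value. Feeling for the lip.

>>> {"fn": "send_rows", "kwargs": {
  "steps": [
    [0, 0, 0.0005, 0, 0, 0],
    [0, 0, 0.0005, 0, 0, 0],
    [0, 0, 0, 0, 0, 0]
  ]
}}

```text
time: 12.98
tool_pos: [0.5869, -0.1076, 0.0843]
tool_rot: [-0.0, 1.0, 0.017, -0.001]
contact_force: [-3.1, -0.4, 5.8]
gripper_width: 0.129
```

```bash
python3 - <<'E'
from h import *
go()
E
```

```text
t 12.97 pos [ 0.5869 -0.1076  0.0843] yaw 0.0349 tilt [-0.0014  0.0004] F [-3.08 -0.39  5.76] T [0.18 0.56 0.03] w 0.129 j6 1.23
```

It stopped on the lip at z=0.0843 with 6 N. Letting go.

>>> {"fn": "send_rows", "kwargs": {
  "steps": [
    [0, 0, -0.0004, 0, 0, 0],
    [0, 0, 0, 0, 0, 0],
    [0, 0, 0, 0, 0, 0],
    [0, 0, 0, 0, 0, 0]
  ],
  "grip": 0.4
}}

```text
time: 13.48
tool_pos: [0.5868, -0.1076, 0.0834]
tool_rot: [-0.0, 1.0, 0.017, -0.001]
contact_force: [0.0, -0.5, 0.3]
gripper_width: 0.403
```

>>> {"fn": "send_rows", "kwargs": {
  "steps": [
    [0, 0, -0.01, 0, 0, 0],
    [0, 0, -0.03, 0, 0, 0],
    [0, 0, -0.05, 0, 0, 0],
    [0, 0, -0.05, 0, 0, 0],
    [-0.05, 0, 0, 0, 0, 0],
    [-0.05, 0, 0, 0, 0, 0],
    [-0.05, 0.03, 0, 0, 0, 0],
    [0, 0.05, 0, 0, 0, 0]
  ]
}}

```text
time: 14.48
tool_pos: [0.4371, -0.192, 0.224]
tool_rot: [0.0, 1.0, 0.018, -0.0]
contact_force: [1.0, -0.7, -0.5]
gripper_width: 0.403
```

>>> {"fn": "send_rows", "kwargs": {
  "steps": [
    [0, 0.06, 0, 0, 0, 0],
    [0, 0.06, 0, 0, 0, 0],
    [0, 0.06, 0, 0, 0, 0],
    [0, 0.06, 0, 0, 0, 0],
    [0, 0, 0, 0, 0, 0]
  ]
}}

```text
time: 15.1
tool_pos: [0.4474, -0.4362, 0.2235]
tool_rot: [-0.0, 1.0, 0.015, -0.001]
contact_force: [-0.1, 0.7, 0.5]
gripper_width: 0.402
```

```bash
python3 - <<'E'
from h import *
go()
a=manip.grab_frame("side");b=manip.grab_frame("top")
cv2.imwrite("pics/top9.png",b);cv2.imwrite("pics/side9.png",a)
a=cv2.resize(a[150:225,230:325],None,fx=4.2,fy=4.2,interpolation=cv2.INTER_CUBIC)
b=cv2.resize(b[150:225,285:380],None,fx=4.2,fy=4.2,interpolation=cv2.INTER_CUBIC)
cv2.imwrite("pics/h9.png",np.hstack([a,b]))
E
```

```text
t 15.10 pos [ 0.4474 -0.4362  0.2235] yaw 0.0307 tilt [-0.0018  0.0003] F [-0.12  0.69  0.48] T [ 0.03  0.02 -0.02] w 0.402 j6 0.65
```

View pics/h9.png

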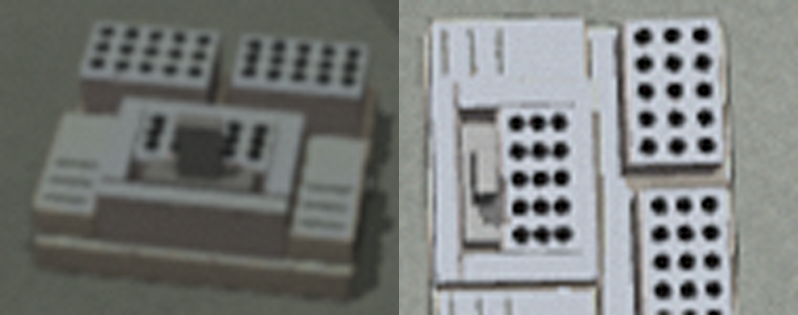

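View pics/top9.png

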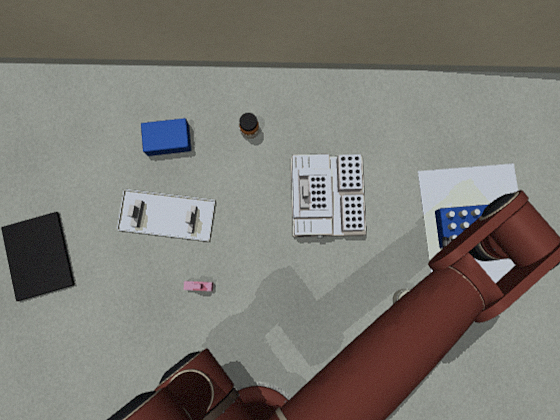

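View pics/side9.png

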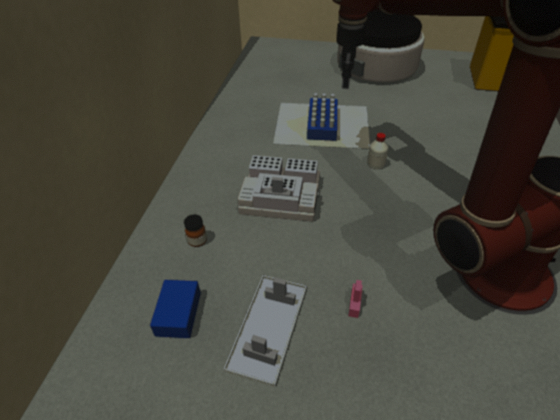

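```bash
python3 - <<'E'
from h import *
a=cv2.imread("pics/side9.png");b=cv2.imread("pics/top9.png")
A=cv2.resize(a[168:208,250:310],None,fx=6.6,fy=6.6,interpolation=cv2.INTER_CUBIC)
B=cv2.resize(b[165:225,290:350],None,fx=6.6,fy=6.6,interpolation=cv2.INTER_CUBIC)
A=cv2.convertScaleAbs(A,alpha=1.5)
A=cv2.copyMakeBorder(A,0,B.shape[0]-A.shape[0],0,0,cv2.BORDER_CONSTANT)
cv2.imwrite("pics/h10.png",np.hstack([A,B]))
# expected tab top corners if seated upright
c=np.array([.5869,-.1076]);ax=np.array([np.cos(.035),np.sin(.035)]);ay=np.array([-ax[1],ax[0]])
for z in(.118,.074):
  for sx,sy in((1,1),(1,-1),(-1,-1),(-1,1)):
    hx,hy=(.014,.006) if z>.1 else (.035,.011)
    X=[*(c+ax*hx*sx+ay*hy*sy),z]
    u,v=proj("side",X);p,q=proj("top",X)
    print(z,sx,sy,"side",round((u-250)*6.6),round((v-168)*6.6),"top",round((p-290)*6.6)+396,round((q-165)*6.6))
E
```

```text
0.118 1 1 side 141 74 top 478 123
0.118 1 -1 side 146 55 top 510 123
0.118 -1 -1 side 215 62 top 512 197
0.118 -1 1 side 210 81 top 480 198
0.074 1 1 side 91 159 top 458 92
0.074 1 -1 side 101 124 top 515 91
0.074 -1 -1 side 269 141 top 520 272
0.074 -1 1 side 261 177 top 462 273
```

View pics/h10.png

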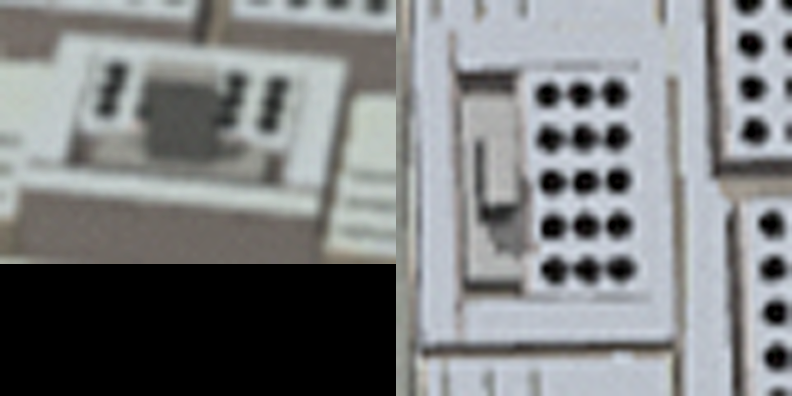

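```bash
python3 - <<'E'
from h import *
T=lambda u,v:((u-396+.5)/6.6-.5+290,(v+.5)/6.6-.5+165)
S=lambda u,v:((u+.5)/6.6-.5+250,(v+.5)/6.6-.5+168)
for a,b in (((486,207),(216,86)),((484,140),(148,80)),((517,140),(150,62)),((517,207),(217,68))):
    p=tri(T(*a),S(*b));print(np.round(p,4), np.round(np.array(proj("top",p))-T(*a),2))
# block corners for reference (expect .074)
for a,b in (((523,290),(74,160)),):pass
for a,b in (((635,66),(108,55)),((647,297),(322,80))):pass
# hole reference points, z should be .074
for a,b in (((546,94),(119,69)),((552,269),(273,79)),((615,94),(107,105)) ):pass
# rim corner refs: heater raised-house corners
for a,b in (((675,345),(345,62)),((421,345),(325,205)),):
    p=tri(T(*a),S(*b));print("rim",np.round(p,4), np.round(np.array(proj("top",p))-T(*a),2))
E
```

```text
[ 0.5713 -0.1036  0.1158] [-0.01 -0.19]
[ 0.5974 -0.1025  0.1153] [-0.03 -0.58]
[ 0.5985 -0.1147  0.1141] [-0.04 -0.82]
[ 0.5723 -0.1149  0.1151] [-0.02 -0.47]
rim [ 0.5289 -0.1778  0.0722] [-0.01 -0.81]
rim [ 0.5239 -0.0815  0.08  ] [0.   0.04]
```

```bash
python3 - <<'E'
from h import *
print(manip.job_done())
E
```

```text
the job is handed in; nothing more can be done
None
```

The thick spacer is in the gap, resting on the lip and let go. I handed the job in at about 15.2 s of the 72 s allowed.

**What I did:** I tried the thick spacer first, because the camera images pointed to a 23 mm gap and a too-thick plate would have stopped at the rim. It slid all the way in, so I didn't try the other two. Contact with the heater stayed light: about 4 N sideways going in, and about 6 N when it met the lip.

**Last checks:**
- **Depth:** the gripper height at contact puts the spacer's foot at 43.9 mm, against 44 mm for a shoulder flush with the rim.
- **Upright:** the enlarged final views show the tab standing and the plate lying along the gap.
- **Bystanders:** the middle and thin spacers are still standing in the tray. The amber jar, bottle, box and pink look-alike appear undisturbed. The arm partly hid the bottle in the last top view, but the side view shows it standing.

**Where checks were loose or disagreed:**
- The cameras put the tab top at about 115 mm instead of 118 mm. Two rim points measured the same way came out 2 mm low and 6 mm high, so I trusted the contact reading.
- The gap width couldn't be read reliably from the images. The insertion itself settled it.

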